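# Push the filter tube home in the smoke detector's collet

### The arm

A 6-joint arm with a two-finger parallel gripper is mounted at the origin on the work surface. World frame = base frame: x ahead of the robot, y to its left, z up, the work surface at z = 0. Lengths are in m, angles in degrees, forces in N, time in s.
With the tool pointing down it reaches from about 0.325 to 0.85 m from the base axis. Payload 15.5 kg.
Tool frame: the origin (TCP) lies at the very end of the fingers, on their centre line; the grasp point (between the pads) lies arm.grip_depth behind it (arm.grip_depth is the distance from the TCP to the grasp point, in m); z points along the fingers, y is the line along which they close (so a half turn about z gives the same grasp; the last joint's range is limited). The gripper opens to 91 mm and grips with 3 to 60 N. Pads are 32 mm wide; open, the fingers measure 118 mm over their backs; the gripper's body (76 mm by 178 mm) begins 60 mm behind the grasp point.
Start: joints at [-72.737, 28.281, 77.091, -0, 74.628, -5.472], TCP at [0.242, -0.576, 0.214] pointing down, gripper open.
Joint ranges: [-166.48, 166.48], [-47.26, 123.95], [12.59, 153.08], [-70.14, 250.14], [6.76, 159.57], [-176.63, 176.63]. Speed limits (degrees/s): [108.29, 108.29, 147.25, 172.46, 172.46, 172.46].

### API

Orientations are given as a 3x3 rotation matrix whose columns are the frame's x, y, z axes.
In Python, from rig import arm gives the robot as it stands. Calls block until the motion is done:
- arm.move_to(position, orientation): joint-space move of the TCP to a pose.
- arm.move_l(position, orientation=None, feed=0.15): straight line of the TCP; orientation=None keeps the orientation; feed is the mean speed in m/s.
- arm.move_joints(angles): joint-space move.
- arm.grip(opening): finger opening in m; the grip force is fixed at half the most; returns when the fingers have stopped.
- arm.sleep(seconds).
- arm.solve_ik(position, orientation): joint angles nearest the present ones, or None.
- arm.snapshot(name): name is "scene" or "top"; returns the picture (384x512x3 uint8, red, green, blue); there is no depth.
- arm.get_calibration(name): a dict with "intrinsics" (3x3 intrinsics, pixels), "cam_to_world" (4x4, takes a point from camera to world coordinates). Camera axes: x right, y down, z forward; pixel columns grow to the right and rows downward; lengths in m; the calibration is good to about 2 mm. A picture is of the moment at which its call begins. get_calibration takes no time and is no camera call.
A pose or a line that the arm cannot do raises arm.Unreachable and nothing moves.
- arm.sign_off(): hands the job in; it is judged then, once.
Readings, each from a call of its own:
- arm.current_t(): time.
- arm.current_joint_positions(): joint angles.
- arm.current_dq(): joint speeds.
- arm.current_tau(): joint torques, N m.
- arm.current_ee_pos(): TCP position.
- arm.current_tool_rot(): TCP orientation.
- arm.current_force(): force on the tool from outside, world axes, zero at the start.
- arm.current_torque(): the same for the moment, N m.
- arm.current_width(): finger opening in m.
- arm.current_grasp_force(): force on a finger pad.
Only numpy, scipy, OpenCV 4.12 (cv2) and the standard library are available. Lean on these libraries where they do the work, as an engineer would, in place of code of your own. Each camera call takes 0.05 s, during which the arm holds its last target. There are 200 camera calls.

### The job

Take the white filter tube with the orange head out of the walnut key block in the zinc tray and push it, foot first and upright, into the push-fit collet of the blue fitting, past the seal and on until it bottoms fully home on the spring plunger inside. Press steadily and do not ram it, because the fitting cracks; then let go and leave the tube standing in it, with the bolt, the tokens and the lens left lying where they are.

Things in the scene. Friction and masses are not known exactly. Their poses are not given: they have to be found in the camera images.
- tube: Rigid filter tube, 106 mm long, 90 to 150 g. Origin at the centre of its foot, z up its axis. White shank, diameter 20 mm, 0 to 68 mm up; the foot tapers from diameter 12 mm at the end to 20 mm at 10 mm up. Orange round head, diameter 28 mm, 68 to 106 mm up: grip it there. Starts upright in the key block, origin 15 mm above the block's underside.
- keyblock: Fixed black walnut block 90 x 75 x 50 mm in the tray, origin at the centre of its underside. In its middle an upright hole, diameter 23 mm, depth 35 mm, in which the tube stands loosely.
- tray: Fixed open zinc-lined tray 300 x 460 x 34 mm, walls and floor 6 mm thick, origin under its centre, long side along its y. A galvanised chute 120 mm wide comes down from the oak door on the robot's right and ends over the tray's right end (y about -0.53 m), 140 mm or more above the table.
- manifold: Fixed fitting: grey base 130 x 170 x 20 mm; on its middle a blue block 56 x 56 mm, top 80 mm above the table, with the collet's upright bore. Red pipe stub on its +x side; a grey box 55 mm high stands 55 mm off on its +y side. Origin under the bore on the table. It cracks at 55 N of contact with the tube, seal squeeze included: a push of some 35 N. A steady push of 16 to 22 N bottoms the tube.
- mouth (a point): Centre of the collet's mouth, on the bore's axis in the top face of the blue block. Bore diameter 22 mm with a 4 mm chamfer at the mouth; the plunger lies deep inside.
- plunger (a joint): Spring plunger in the bore: 0 m when free, 0.004 m when the tube has pushed it home on its hard stop; it pushes back with 1 to 3 N, less than the seal holds. Its depth is set differently each time and cannot be measured from outside: the foot meets it 32 to 52 mm below the mouth and is home 4 mm deeper (36 to 56 mm).
- bolt: Iron lock bolt lying in the tray, 110 x 18 x 12 mm with a short knob, origin at the centre of its underside. To be left alone.
- token0: Pewter token, disc of diameter 36 mm, 5 mm thick, lying in the tray, origin at its underside. To be left alone.
- token1: A second pewter token like the first, diameter 36 mm, 5 mm thick, lying in the tray, origin at its underside. To be left alone.
- lens: Yellow glass lantern lens, dome of diameter 56 mm, 18 mm high, lying in the tray, origin at its underside. To be left alone.
- seal (a point): Centre of the seal, on the bore's axis 16 mm below the mouth: sprung rubber segments that narrow the bore to 16 mm. The tapered foot must spread them: the resistance rises to between 5 and 15 N while the foot goes from 18 to 27 mm below the mouth; after that the shank slides with a few newtons of drag.
Not all that is in view belongs to the job. Of the things like the manifold, leave any that is purple; of the rest the smaller one is meant.

How it is judged:
By the outcome, as a careful person would: the job done as asked, in the order asked, and still so for the second after the job is handed in, with the robot touching nothing.
It also fails if it takes over 51 s, if anything falls off the work surface, if the arm or the gripper's body presses on something with over 40 N, if the wrist force passes 120 N, or if a joint passes its speed limit or range.

## Working session

There is one attempt and no reset: what is moved stays moved. The work goes in short steps, each a Python script; the robot and the scene stay as the last script left them, time stands still between calls to the robot, and variables do not carry over. Pictures are saved under pics/ and viewed, at most 10 in all, crops included, and the job is handed in when it is done.

```bash
ls; mkdir -p pics; python3 - <<'E'
from rig import arm
import cv2,numpy as np
np.set_printoptions(precision=4,suppress=True)
for n in("scene","top"):
    im=arm.snapshot(n);cv2.imwrite(f"pics/{n}0.png",im[:,:,::-1]);c=arm.get_calibration(n);print(n,c["intrinsics"],c["cam_to_world"])
print(arm.grip_depth,arm.current_t(),arm.current_tool_rot(),arm.current_force(),arm.current_width())
E
```

```text
pics
scene [[387.1412   0.     252.3497]
 [  0.     387.1412 191.8827]
 [  0.       0.       1.    ]] [[-0.2635  0.7357 -0.624   1.3237]
 [ 0.9645  0.1879 -0.1858  0.2718]
 [-0.0194 -0.6508 -0.759   1.0998]
 [ 0.      0.      0.      1.    ]]
top [[367.1453   0.     259.0551]
 [  0.     367.1453 197.2573]
 [  0.       0.       1.    ]] [[ 0.0209 -0.9895  0.1428  0.2769]
 [-0.9997 -0.0184  0.0183  0.0205]
 [-0.0155 -0.1431 -0.9896  1.3018]
 [ 0.      0.      0.      1.    ]]
0.0188 0.1 [[ 0.9223  0.3864 -0.0003]
 [ 0.3864 -0.9223  0.0011]
 [ 0.0001 -0.0011 -1.    ]] [-0.3036 -0.8197 -0.1628] 0.09125035336197801
```

View pics/scene0.png

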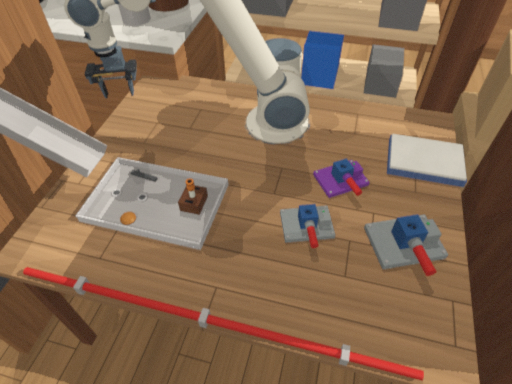

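View pics/top0.png

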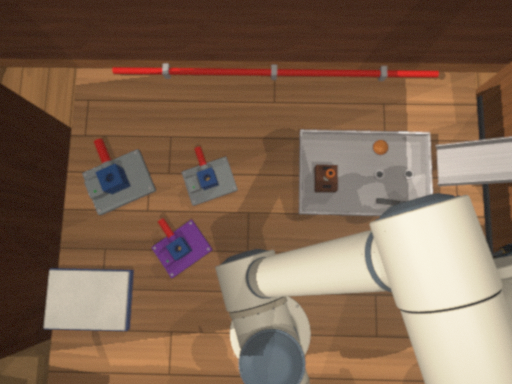

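Scene view: the tube's head is at (190,185) in the walnut block, and the top view has it at (330,173). It could be confused with the yellow-orange lens at (128,217) in scene, (380,147) in top. There are three fittings:
- Small grey: scene (308,217), top (207,178).
- Large grey: scene (410,235), top (112,178).
- Purple: scene (342,175), top (178,248).

I choose the small grey fitting and will check both choices in a close crop.

```bash
python3 - <<'E'
import cv2,numpy as np
s=cv2.imread("pics/scene0.png");t=cv2.imread("pics/top0.png")
r=lambda a:cv2.resize(a,(400,300),interpolation=cv2.INTER_CUBIC)
cv2.imwrite("pics/crop1.png",np.vstack([np.hstack([r(s[160:220,160:240]),r(s[190:250,270:350])]),np.hstack([r(t[145:205,290:370]),r(t[145:205,170:250])])]))
E
```

```text
(no output)
```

View pics/crop1.png

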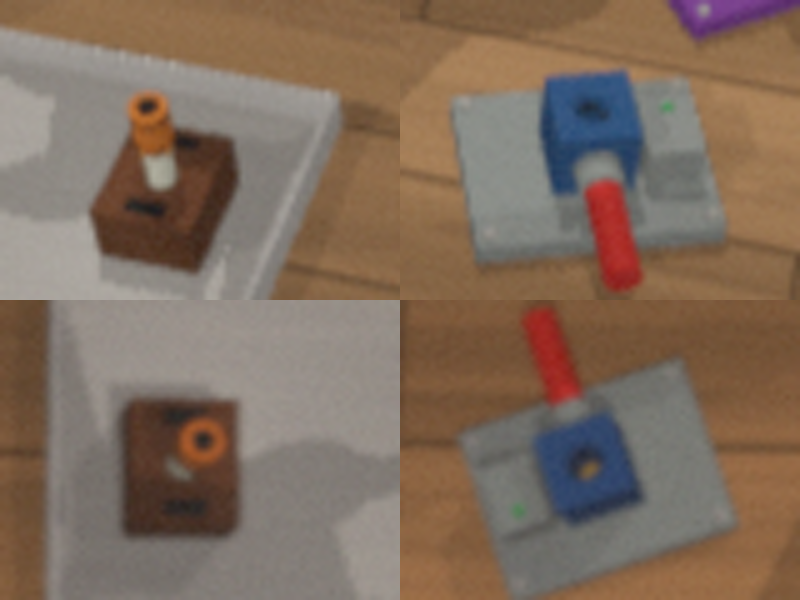

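The crops confirm both choices. The orange-headed tube is in the walnut block, with its ring hole at about scene (190,181) and top (330.4,173). The small grey-based fitting has its mouth at about scene (308.4,212) and top (207.6,177.6). Next I'll get centroids and cast rays.

```bash
cat > h.py <<'E'
import cv2,numpy as np
from rig import arm
np.set_printoptions(precision=4,suppress=True)
def ray(n,uv):
    c=arm.get_calibration(n);T=c["cam_to_world"];d=T[:3,:3]@np.linalg.inv(c["intrinsics"])@[uv[0],uv[1],1]
    return T[:3,3],d/np.linalg.norm(d)
def plane(n,uv,z):
    o,d=ray(n,uv);return o+d*(z-o[2])/d[2]
def tri(a,b):
    (o1,d1),(o2,d2)=ray("scene",a),ray("top",b)
    s=np.linalg.lstsq(np.c_[d1,-d2],o2-o1,rcond=None)[0];p,q=o1+s[0]*d1,o2+s[1]*d2
    return (p+q)/2,np.linalg.norm(p-q)
def R(deg):  # tool down, finger line y at angle deg-90.. : x axis at deg
    a=np.radians(deg);c,s=np.cos(a),np.sin(a)
    return np.array([[c,s,0],[s,-c,0],[0,0,-1.]])
def dark(im,uv,r=4):  # darkness-weighted centroid
    x,y=map(round,uv);g=im[y-r:y+r+1,x-r:x+r+1].astype(float).max(2);w=np.clip(np.percentile(g,50)-g,0,None)
    Y,X=np.mgrid[y-r:y+r+1,x-r:x+r+1];return np.array([(w*X).sum(),(w*Y).sum()])/w.sum()
E
python3 - <<'E'
from h import *
s=cv2.imread("pics/scene0.png");t=cv2.imread("pics/top0.png")
a,b=dark(s,(190,181),2),dark(t,(330.4,173),2);print("tube",a,b,tri(a,b),plane("scene",a,.127),plane("top",b,.127))
def msk(im,f,x0,y0,x1,y1):
    h=cv2.cvtColor(im,cv2.COLOR_BGR2HSV);m=f(h).astype(np.uint8);z=np.zeros_like(m);z[y0:y1,x0:x1]=m[y0:y1,x0:x1];return z
orange=lambda h:(h[...,0]>5)&(h[...,0]<18)&(h[...,1]>170)&(h[...,2]>140)
m=msk(t,orange,320,163,345,183);print("top orange rect",cv2.minEnclosingCircle(cv2.findNonZero(m)),m.sum())
m=msk(s,orange,180,170,205,200);print("scene orange",cv2.boundingRect(m))
a,b=dark(s,(308.4,212),3),dark(t,(207.6,177.6),3);print("mouth",a,b,tri(a,b),plane("scene",a,.08),plane("top",b,.08))
blue=lambda h:(h[...,0]>100)&(h[...,0]<125)&(h[...,1]>120)
m=msk(t,blue,185,160,230,200);m=cv2.morphologyEx(m,cv2.MORPH_CLOSE,np.ones((7,7)));r=cv2.minAreaRect(cv2.findNonZero(m));print("blue top",r,[plane("top",p,.08)[:2] for p in cv2.boxPoints(r)])
# block brown in top
brown=lambda h:(h[...,2]<120)&(h[...,1]>90)
m=msk(t,brown,306,155,346,200);r=cv2.minAreaRect(cv2.findNonZero(m));print("block",r,plane("top",r[0],.05))
E
```

```text
tube [189.037 180.875] [330.1383 172.6367] (array([ 0.5313, -0.1873,  0.1289]), np.float64(0.00045793567257253236)) [ 0.5298 -0.1885  0.127 ] [ 0.5317 -0.1875  0.127 ]
top orange rect ((330.0806579589844, 172.85484313964844), 4.08331298828125) 32
scene orange (186, 180, 7, 10)
mouth [307.8337 211.5132] [206.6378 176.6178] (array([0.5211, 0.2229, 0.0782]), np.float64(0.00012005038293180781)) [0.5225 0.2229 0.08  ] [0.5207 0.2227 0.08  ]
blue top ((206.95001220703125, 177.8500213623047), (16.12761688232422, 15.178933143615723), 71.56504821777344) [array([0.5341, 0.2555]), array([0.5516, 0.207 ]), array([0.4989, 0.1876]), array([0.4816, 0.2358])]
block ((325.5, 178.0), (26.0, 21.0), 90.0) [ 0.5291 -0.185   0.05  ]
```

```bash
python3 - <<'E'
from h import *
arm.move_to([0.40,-0.20,0.30],R(75))
arm.move_to([0.531,-0.188,0.20],R(75))
arm.move_l([0.531,-0.188,0.094],feed=0.12)
arm.grip(0.015)
print(arm.current_t(),arm.current_width(),arm.current_grasp_force(),arm.current_force(),arm.current_ee_pos())
f0=arm.current_force()
arm.move_l([0.531,-0.188,0.24],feed=0.12)
arm.sleep(.3);print(arm.current_t(),arm.current_width(),arm.current_grasp_force(),arm.current_force(),arm.current_joint_positions())
s=arm.snapshot("scene");t=arm.snapshot("top")
cv2.imwrite("pics/scene1.png",s[:,:,::-1]);cv2.imwrite("pics/top1.png",t[:,:,::-1])
r=lambda a:cv2.resize(a,(400,300),interpolation=cv2.INTER_CUBIC)[:,:,::-1]
cv2.imwrite("pics/c2.png",np.hstack([r(s[100:190,135:255]),r(t[120:210,270:390])]))
E
```

```text
4.3667 0.027593465431932133 29.933783411979675 [ 0.1189  1.1799 -0.6529] [ 0.531 -0.188  0.094]
6.0333 0.02705914677336297 29.932589828968048 [-0.0892  0.2213 -1.2385] [-25.5729  21.8784  83.9076   0.0002  74.2389 -10.5716]
```

View pics/c2.png

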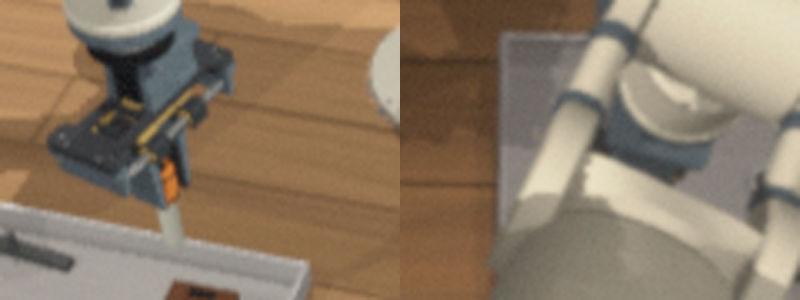

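Tube held: in the left half of the crop the orange head is between the pads at (170,180), and the shank hangs to about (173,240). Next I'll move above the mouth and check foot alignment.

```bash
cat >> h.py <<'E'
def proj(n,p):
    c=arm.get_calibration(n);q=np.linalg.inv(c["cam_to_world"])@[*p,1];q=c["intrinsics"]@q[:3];return q[:2]/q[2]
M=np.array([0.5207,0.2225])
E
python3 - <<'E'
from h import *
arm.move_to([*M,0.24],R(90))
arm.move_l([*M,0.175],feed=0.12);arm.sleep(.3)
print(arm.current_t(),arm.current_width(),arm.current_force(),arm.current_ee_pos())
s=arm.snapshot("scene");cv2.imwrite("pics/scene2.png",s[:,:,::-1])
for h in (0,.01,.03,.06,.075): print(h,proj("scene",[*M,.175-.073+h]))
print("mouth",proj("scene",[*M,.08]))
c=s[150:225,260:360,::-1];cv2.imwrite("pics/c3.png",cv2.resize(c,(800,600),interpolation=cv2.INTER_CUBIC))
E
```

```text
8.6417 0.027874895556023103 [-0.6175 -0.2105 -1.7355] [0.5209 0.2226 0.1755]
0 [308.396  206.9451]
0.01 [308.6739 205.0362]
0.03 [309.2399 201.1487]
0.06 [310.1153 195.1364]
0.075 [310.5653 192.0454]
mouth [307.7961 211.0651]
```

View pics/c3.png

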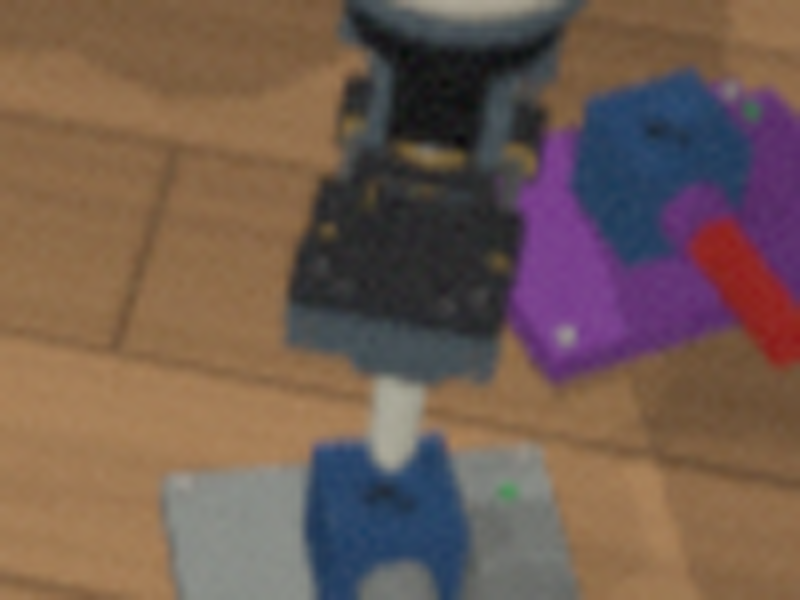

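The foot is at about (308.6,207.7) and predicted at (308.4,206.9). The mouth is at (308.1,211.5), so the tube is aligned and upright. Insert with force watching.

```bash
cat > ins.py <<'E'
from h import *
import sys
def run(zmin,Fstop,step,xy,zc,f0,feed=0.03,settle=0.0,tmax=6):
    """step down from commanded height zc, easing sideways with the side force, until push>=Fstop"""
    t0=arm.current_t();log=[]
    while zc>zmin and arm.current_t()-t0<tmax:
        zc-=step;arm.move_l([*xy,zc],feed=feed)
        if settle: arm.sleep(settle)
        f=arm.current_force()-f0;p=arm.current_ee_pos();log.append((zc,p[2],*f,arm.current_t()))
        if f[2]>=Fstop: break
        if np.hypot(*f[:2])>2: xy=xy+np.clip(f[:2]*1e-4,-5e-4,5e-4)
    return xy,zc,np.array(log)
E
python3 - <<'E'
from ins import *
f0=arm.current_force();print(f0)
arm.move_l([*M,0.155],feed=0.06)
xy,zc,l=run(0.135,6,0.002,M.copy(),0.155,f0)
print(xy,zc);print(l)
np.savez("st.npz",xy=xy,zc=zc,f0=f0)
E
```

```text
[ 0.5781  0.5328 -1.4229]
[0.5197 0.2231] 0.13499999999999998
[[ 0.153   0.1531 -1.0769  0.0809 -0.5293  9.425 ]
 [ 0.151   0.1509 -0.082   0.6158  0.4118  9.675 ]
 [ 0.149   0.1489  0.119  -0.3735  1.2541  9.925 ]
 [ 0.147   0.1469  0.1919 -0.9717 -0.0255 10.175 ]
 [ 0.145   0.1449 -1.7806  0.0987  0.0658 10.425 ]
 [ 0.143   0.1428 -1.4724  1.1222 -1.3869 10.675 ]
 [ 0.141   0.1407 -2.9238  1.51   -1.6795 10.925 ]
 [ 0.139   0.1388 -3.3022  2.3104 -1.9297 11.175 ]
 [ 0.137   0.1369 -2.2422  1.8567 -1.5135 11.425 ]
 [ 0.135   0.1349 -2.0277  0.3936 -0.5435 11.675 ]]
```

```bash
python3 - <<'E'
from ins import *
d=np.load("st.npz")
xy,zc,l=run(0.0935,18.5,0.001,d["xy"],float(d["zc"]),d["f0"],feed=0.02,tmax=12)
print(xy,zc);print(l[:,1:])
np.savez("st.npz",xy=xy,zc=zc,f0=d["f0"]);print(arm.current_width(),arm.current_grasp_force())
E
```

```text
[0.5195 0.2236] 0.09699999999999995
[[ 0.134  -1.7401  0.7297 -0.1076 11.925 ]
 [ 0.133  -0.4736  1.7852  0.531  12.175 ]
 [ 0.1319 -0.7855  0.6829  0.0513 12.425 ]
 [ 0.1309 -0.7521  1.1343  1.8642 12.675 ]
 [ 0.1299 -0.619   1.5825  1.021  12.925 ]
 [ 0.1287 -0.6964  0.6849 -2.5757 13.175 ]
 [ 0.1277 -0.6697 -0.04   -4.4127 13.425 ]
 [ 0.127  -0.948   0.1872 -0.8058 13.675 ]
 [ 0.1261 -2.7248  0.9011  3.8792 13.925 ]
 [ 0.1252 -0.4866  0.3737  4.2378 14.175 ]
 [ 0.1241  0.4852  1.1592  3.3573 14.425 ]
 [ 0.1231  0.3055  1.5209  4.3119 14.675 ]
 [ 0.122  -0.5064  0.548   3.4231 14.925 ]
 [ 0.121   0.8282  1.925   4.3283 15.175 ]
 [ 0.1199  0.1376  0.3092  2.3946 15.425 ]
 [ 0.1189  0.2126  1.1985  3.0355 15.675 ]
 [ 0.1179  0.5305  0.3653  2.5068 15.925 ]
 [ 0.1169  0.4615  0.7298  2.5248 16.175 ]
 [ 0.116   0.3915  1.3457  3.1872 16.425 ]
 [ 0.115  -0.2971  0.3804  3.2521 16.675 ]
 [ 0.1139  0.1794  1.056   3.284  16.925 ]
 [ 0.113  -0.4644  0.8423  3.6808 17.175 ]
 [ 0.1119  0.5494  0.9821  2.5446 17.425 ]
 [ 0.1109  0.2195  0.8086  3.0334 17.675 ]
 [ 0.11    0.0044  1.0328  3.7455 17.925 ]
 [ 0.1089 -0.8121  1.0288  2.9485 18.175 ]
 [ 0.1079  1.2862 -0.0409  3.1477 18.425 ]
 [ 0.107  -0.3052  0.8471  3.5874 18.675 ]
 [ 0.106   0.1934  1.731   2.8957 18.925 ]
 [ 0.1049  0.2431  1.9039  2.8862 19.175 ]
 [ 0.1039  0.3641  1.5293  2.8654 19.425 ]
 [ 0.103  -0.7224  1.5912  3.3432 19.675 ]
 [ 0.102  -0.7616  1.2256  4.671  19.925 ]
 [ 0.101  -1.6076  1.0694  5.2371 20.175 ]
 [ 0.1     0.0437  2.0399  6.2417 20.425 ]
 [ 0.099  -0.9996  1.5594  6.5949 20.675 ]
 [ 0.0981 -1.5364  0.9604  7.8979 20.925 ]
 [ 0.0978 -3.9373  0.7075 20.3412 21.175 ]]
0.027520170130779963 30.018202364444733
```

Plunger contact came at TCP z 0.102, and it reached the hard stop 4 mm deeper at about 20 N. I'll hold, confirm, release and look.

```bash
python3 - <<'E'
from h import *
d=np.load("st.npz");F=[]
for _ in range(5): arm.sleep(.1);F.append((arm.current_force()-d["f0"])[2])
print(np.array(F),arm.current_ee_pos())
arm.grip(0.08);arm.sleep(.2)
p=arm.current_ee_pos();arm.move_l([p[0],p[1],0.22],feed=0.12)
arm.move_to([0.42,0.0,0.30],R(75));arm.sleep(.2)
print(arm.current_t(),arm.current_width())
s=arm.snapshot("scene");t=arm.snapshot("top")
cv2.imwrite("pics/scene4.png",s[:,:,::-1]);cv2.imwrite("pics/top4.png",t[:,:,::-1])
for h in(.0248+.106,.0248+.068):print(proj("scene",[*d["xy"],h]),proj("top",[*d["xy"],h]))
r=lambda a:cv2.resize(a,(400,300),interpolation=cv2.INTER_CUBIC)[:,:,::-1]
cv2.imwrite("pics/c4.png",np.vstack([np.hstack([r(s[180:240,270:350]),r(t[145:205,170:250])]),np.hstack([r(s[140:260,70:230]),r(t[120:225,295:435])])]))
E
```

```text
[20.3059 19.9478 19.359  19.9532 19.8365] [0.5197 0.2237 0.0978]
25.175 0.07969953760199872
[309.6084 201.162 ] [203.8987 173.8887]
[308.5374 208.4602] [205.7536 176.2175]
```

View pics/c4.png

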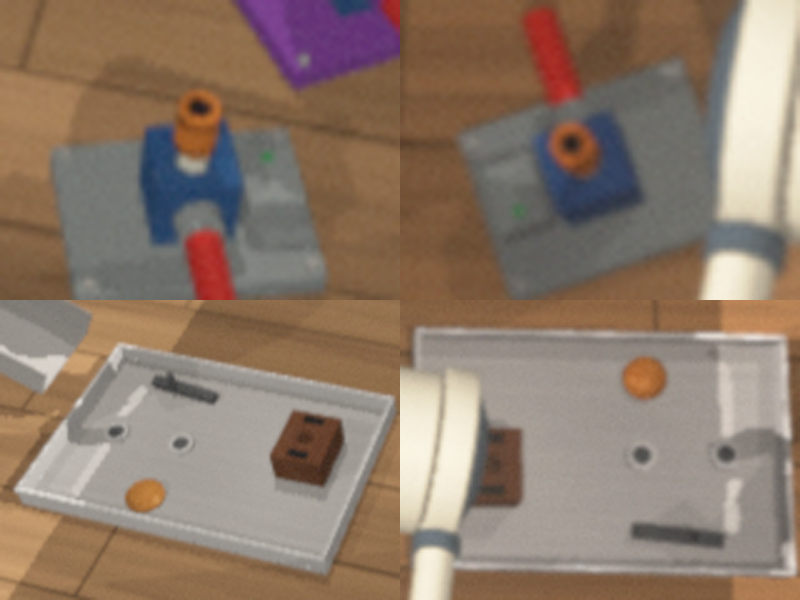

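The head's ring is at scene (309.6,200.6) and top (204,173.4), matching the predicted home position to within a pixel. The tube stands upright, and the bolt, tokens and lens lie undisturbed.

```bash
python3 -c "
from rig import arm
print(arm.sign_off())"
```

```text
the job is handed in; nothing more can be done
None
```

The tube stands upright in the small grey-based fitting, pushed about 55 mm deep to the plunger's hard stop at a steady 20 N and released; the bolt, tokens and lens were not touched, and I handed the job in at about 25 s of the 51 s allowed.

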